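# Stand the knocked-over tube racks back on their feet

## Robot

A 6-joint arm with a two-finger parallel gripper is mounted at the origin on the work surface. World frame = base frame: x ahead of the robot, y to its left, z up, the work surface at z = 0. Lengths are in m, angles in rad, forces in N, time in s.
With the tool pointing down it reaches from about 0.425 to 0.95 m from the base axis. Payload 14.7 kg.
Tool frame: the origin (TCP) lies between the finger pads; the fingertips stand 14 mm ahead of it and the grasp point (between the pads) lies 5 mm behind it; x points along the fingers, y is the direction in which the jaws open and shut, and the axes are right-handed (so a half turn about x gives the same grasp; the last joint's range is limited). The gripper opens to 85 mm and grips with 20 to 120 N. Pads are 22 mm wide; open, the fingers measure 114 mm over their backs; the gripper's body (76 mm by 85 mm) begins 54 mm behind the grasp point. The pads swing forward as they close: fully open they stand 13 mm farther back than shut.
Start: joints at [1.276, 0.48, 1.596, -0, 1.065, -0.047], TCP at [0.159, 0.63, 0.245] pointing down, gripper open.
Joint ranges: [-2.75, 2.75], [-0.82, 2.05], [0.23, 2.67], [-1.56, 4.7], [0.09, 2.69], [-2.92, 2.92]. Speed limits (rad/s): [1.89, 1.89, 2.39, 3.01, 3.01, 3.01].

## Interface

Orientations are given as a rotation vector (axis times angle).
In Python, from cell import ctrl, cams, ticket gives the robot as it stands. The module is installed in compiled form; this text tells all that it offers.
- The arm moves only by the tool jog_arm, never from a script. Its argument "plan" is a list of rows, each a list of 5 numbers: the shift along the tool's x, y, z normalised to -1 to 1, where 1 is 300 mm, then the turn about the tool's x normalised to -1 to 1, where 1 is pi rad, then the closure, from -1 (fully open) to 1 (shut). In form: [[tx, ty, tz, roll, fingers], ...]. A call has 1 to 20 rows; each row shifts and turns the commanded pose from where the row before left it, along the tool's axes as they then stand; what a row does not reach is not made up. A row lasts 1/8 s, in which the tool goes at most 62.5 mm and 10.7 degrees, less where a joint would pass 70% of its speed; a pose out of reach is approached as far as the arm can. A call with a number of a shift or a turn outside -1 to 1 is refused whole. A call with a gripper value outside its range is refused whole. The fingers move at their own pace and stop on an object; the grip force is fixed at half the most. Time passes only in rows, so rows that do not move let the fingers close. It gives the time, the measured TCP pose, the force and the opening at its end, in the units of the state.
- ctrl.sense(): the state, without advancing time (a new reading comes with each control period).
- cams.read_camera(name): name is "side" or "top"; returns the picture (400x640x3 uint8, blue, green, red); there is no depth.
- cams.calibration(name): a dict with "vfov" (degrees; the focal length in pixels is half the picture's height over the tangent of half this angle, whatever the lens; pixels are square), "cx", "cy" (the principal point, pixels), "k1" (the pictures are not rectified: a ray, as slopes to the right and down, at radius r is drawn at 1 + k1 r^2 times it, then the intrinsics apply), "camera_from_world" (4x4, takes a point from world to camera coordinates). Camera axes: x right, y down, z forward; pixel columns grow to the right and rows downward; lengths in m; the calibration is good to about 2 mm. A picture is of the moment at which its call begins. calibration takes no time and is no camera call.
- ticket.sign_off(): hands the job in, once; it reports no verdict.
The state is a dict: "time_s": time; "joint_pos": joint angles; "qd": joint speeds; "joint_torque": joint torques, N m; "tcp_pos": TCP position; "orientation": TCP orientation; "contact_force": force on the tool from outside, world axes, zero at the start; "moment": the same for the moment, N m; "opening": finger opening in m.
Only numpy, scipy, OpenCV 4.12 (cv2) and the standard library are available. Lean on these libraries where they do the work, as an engineer would, in place of code of your own. Each camera call takes 0.05 s, during which the arm holds its last target.

## Task

Two empty tube racks, the blue one and the orange one, have been knocked onto their sides on the lab bench. Push each one over with the fingertips, without picking it up, so that it stands on its feet again, holes up, close to where it fell. Leave the full rack, the bottles, the tube, the caps and the pipette where they are.

Things in the scene. Friction and masses are not known exactly. Their poses are not given: they have to be found in the camera images.
- blue_rack: empty blue tube rack, 0.18-0.36 kg, lying on a long side. Standing: 102 wide (own x), 126 long (own y), 62 mm tall (own z up); origin: centre of its underside, a white plate with four rubber feet; blue end walls, long sides open. Lying: 102 mm high, own z level, in any direction; origin 51 mm up, over the edge it rolls about to stand. Weight nearer the underside
- blue_rack_top (a point): centre of the blue rack's top, its blue grid of 20 square 18 mm holes, 62 mm from the underside along own z. Lying, the grid stands upright. A level push on the grid's upper rim, towards the underside, rolls the rack; after some 30 degrees it falls onto its feet by itself. Pushed the other way it ends upside down. Tips well below the rim can catch in a hole
- orange_rack: empty orange tube rack, 0.18-0.36 kg, lying on a long side. Standing: 102 wide (own x), 126 long (own y), 62 mm tall (own z up); origin: centre of its underside, a white plate with four rubber feet; orange end walls, long sides open. Lying: 102 mm high, own z level, in any direction; origin 51 mm up, over the edge it rolls about to stand. Weight nearer the underside
- orange_rack_top (a point): centre of the orange rack's top, its orange grid of 20 square 18 mm holes, 62 mm from the underside along own z. Lying, the grid stands upright. A level push on the grid's upper rim, towards the underside, rolls the rack; after some 30 degrees it falls onto its feet by itself. Pushed the other way it ends upside down. Tips well below the rim can catch in a hole
- full_rack: bystander: green rack of the same size standing on its feet with blue-capped tubes in it, 120 mm tall in all, loose; origin: centre of its underside
- tube: bystander: blue-capped clear sample tube standing on end between the two fallen racks, 35 mm across the cap, 114 mm tall, loose; origin: centre of its underside
- cap_near: bystander: blue screw cap, 35 mm across, 13 mm high, lying open side up on the robot's side of the tube, loose; origin: centre of its underside
- cap_far: bystander: the same kind of blue cap, beyond the tube, loose; origin: centre of its underside
- wash_bottle: bystander: white wash bottle with green cap and bent spout, 70 mm across, 190 mm tall, loose, standing beyond the racks; origin: centre of its underside
- amber_bottle: bystander: brown glass bottle with orange cap, 68 mm across, 145 mm tall, loose, standing beyond the racks; origin: centre of its underside
- pipette: bystander: white hand pipette with yellow button lying on the bench at the robot's right, 277 mm long, 27 mm thick, loose; origin: on the bench under its body

How it is judged:
By the outcome, as a careful person would: the job done as asked, in the order asked, and still so for the second after the job is handed in, with the robot touching nothing.
It also fails if it takes over 45 s, if anything falls off the work surface, if the arm or the gripper's body presses on something with over 40 N, if the wrist force passes 120 N, or if a joint passes its speed limit or range.

## Working session

There is one attempt and no reset: what is moved stays moved. The work goes in short steps, Python scripts to look and compute and a tool call to move; the robot and the scene stay as the last step left them, time stands still between calls to the robot, and variables do not carry over. Pictures are saved under pics/ and viewed, and the job is handed in when it is done.

Besides the shell and the picture viewer there is one more tool, called after "Request:" as name([rows], argument=value, ...), one row to a line, values as JSON. jog_arm: Moves the arm, as the interface text tells. Its arguments: {"type":"object","properties":{"plan":{"type":"array"}},"required":["plan"]}

```bash
mkdir -p pics
python3 - <<'E'
from cell import ctrl,cams
import cv2
for n in("side","top"):
    cv2.imwrite(f"pics/{n}0.png",cams.read_camera(n)); print(n,cams.calibration(n))
print(ctrl.sense())
E
```

```text
side {'vfov': 55.02915877459927, 'cx': 317.3523211895049, 'cy': 204.7906475383687, 'k1': -0.00417349700409383, 'camera_from_world': array([[ 0.89628599, -0.44319816, -0.01571034, -0.57695873],
       [-0.33621438, -0.65597697, -0.67576187,  0.15457239],
       [ 0.2891908 ,  0.61095793, -0.73695257,  1.11169885],
       [ 0.        ,  0.        ,  0.        ,  1.        ]])}
top {'vfov': 42.52945174340852, 'cx': 315.6290390210598, 'cy': 199.78642336519053, 'k1': -0.016780676976570087, 'camera_from_world': array([[ 0.01114749, -0.99991354, -0.00697443, -0.11552532],
       [-0.9976617 , -0.01065149, -0.06751058,  0.56916748],
       [ 0.06743045,  0.00771069, -0.99769418,  1.44290746],
       [ 0.        ,  0.        ,  0.        ,  1.        ]])}
{'time_s': 0.1, 'joint_pos': array([ 1.27640717e+00,  4.80789071e-01,  1.59682341e+00, -1.62175301e-05,
        1.06506994e+00, -4.66346662e-02]), 'qd': array([ 0.00207617, -0.00156923, -0.00165432,  0.00038073, -0.00114462,
       -0.00075751]), 'joint_torque': array([ 1.23894188e-03, -9.52251935e+01, -4.31047046e+01, -8.17570003e-05,
        5.18602275e-03,  1.80290300e-06]), 'tcp_pos': array([0.15930187, 0.62981285, 0.24471893]), 'orientation': array([ 0.19364724,  1.56220292, -0.19534159]), 'contact_force': array([-0.01313111, -0.42417548,  0.72200886]), 'moment': array([0.00942484, 0.00354603, 0.02406933]), 'opening': 0.08536101326324536}
```

View pics/side0.png

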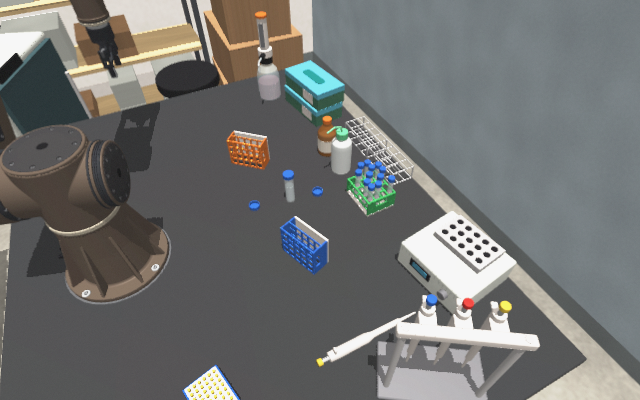

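View pics/top0.png

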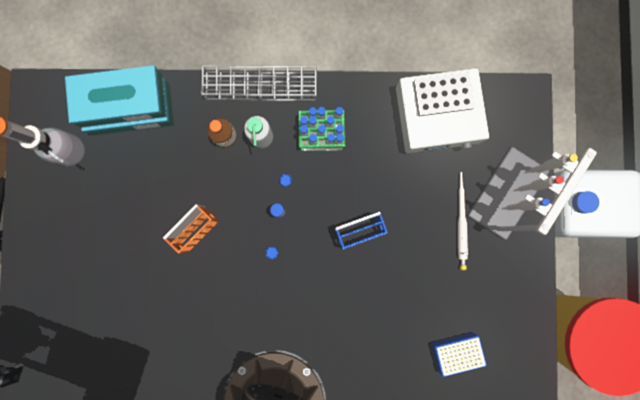

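The top view shows the blue rack near (360,230) with its white plate on the far side, and the orange one near (190,229) with its plate to the upper left. I'll zoom in for the corners.

Run:
```python
import cv2,numpy as np
t=cv2.imread("pics/top0.png"); s=cv2.imread("pics/side0.png")
def z(im,x,y,w,h,k): return cv2.resize(im[y:y+h,x:x+w],None,fx=k,fy=k,interpolation=cv2.INTER_CUBIC)
a=np.hstack([z(t,155,195,70,65,5),z(t,325,200,70,65,5)])
b=np.hstack([z(s,220,120,70,55,5),z(s,270,208,70,70,5)[:275]])
cv2.imwrite("pics/z.png",np.vstack([a,b])[:600])
```

```text
(no output)
```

View pics/z.png

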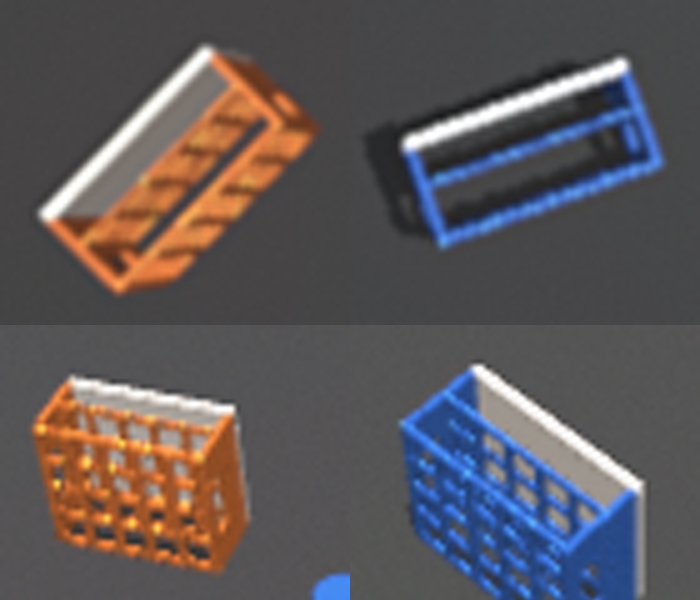

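```bash
cat > h.py <<'E'
import numpy as np,cv2
from cell import ctrl,cams
def K(n):
    c=cams.calibration(n);f=200/np.tan(np.radians(c['vfov']/2));return c,f
def ray(n,px,z):
    c,f=K(n);d=np.array([(px[0]-c['cx'])/f,(px[1]-c['cy'])/f]);u=d.copy()
    for _ in range(20):u=d/(1+c['k1']*(u@u))
    T=c['camera_from_world'];R=T[:3,:3];o=-R.T@T[:3,3];v=R.T@np.array([u[0],u[1],1]);return o+v*(z-o[2])/v[2]
def proj(n,P):
    c,f=K(n);T=c['camera_from_world'];q=T[:3,:3]@np.asarray(P)+T[:3,3];u=q[:2]/q[2];u=u*(1+c['k1']*(u@u));return u*f+[c['cx'],c['cy']]
E
python3 - <<'E'
from h import *
o=[(155+x/5,195+y/5) for x,y in[(205,45),(40,215),(120,290),(277,122)]]
b=[(325+(x-350)/5,200+y/5) for x,y in[(405,143),(625,62),(660,163),(440,243)]]
so=[(220+x/5,120+(y-325)/5) for x,y in[(237,408),(70,380),(37,430),(205,460)]]
sb=[(270+(x-350)/5,208+(y-325)/5) for x,y in[(475,367),(642,487),(570,553),(403,423)]]
for nm,n,l in(("o","top",o),("o","side",so),("b","top",b),("b","side",sb)):
    P=np.array([ray(n,p,.102) for p in l]);print(nm,n,P[:,:2].round(4).tolist());L=lambda i,j:np.linalg.norm(P[i]-P[j]).round(4)
    print(L(0,1),L(1,2),L(2,3),L(3,0),"c",P.mean(0).round(4),"ang",np.degrees(np.arctan2(*(P[0]-P[1]+(P[3]-P[2]))[1::-1])))
for nm,p,z in(("tube",(277,210),.114),("capn",(272,253),.013),("capf",(286,180),.013)):print(nm,ray("top",p,z).round(3))
for nm,p,z in(("tube",(289,175),.114),("capn",(254,205),.013),("capf",(318,191),.013)):print(nm,ray("side",p,z).round(3))
E
```

```text
o top [[0.55, 0.2114], [0.4578, 0.2977], [0.4184, 0.2535], [0.5091, 0.1716]]
0.1263 0.0592 0.1222 0.0571 c [0.4838 0.2336 0.102 ] ang -42.61728435334973
o side [[0.5546, 0.2042], [0.4619, 0.2884], [0.4243, 0.2447], [0.515, 0.1613]]
0.1252 0.0577 0.1232 0.0584 c [0.4889 0.2246 0.102 ] ang -42.420503922019904
b top [[0.4882, -0.1652], [0.5328, -0.2826], [0.479, -0.3014], [0.4352, -0.1843]]
0.1255 0.057 0.125 0.0563 c [ 0.4838 -0.2334  0.102 ] ang 110.661804734513
b side [[0.4913, -0.1708], [0.5359, -0.2877], [0.4833, -0.3086], [0.4398, -0.1897]]
0.1251 0.0566 0.1266 0.0549 c [ 0.4876 -0.2392  0.102 ] ang 110.48484210011871
tube [ 0.536 -0.008  0.114]
capn [0.418 0.013 0.013]
capf [ 0.627 -0.024  0.013]
tube [ 0.539 -0.02   0.114]
capn [0.421 0.006 0.013]
capf [ 0.631 -0.032  0.013]
```

```bash
cat >> h.py <<'E'
from scipy.spatial.transform import Rotation as Ro
def go(wps):
    "wps: list of (x,y,z,yaw of tool y in deg or None); prints shifts (norm) from the present pose"
    s=ctrl.sense();p=s['tcp_pos'];R=Ro.from_rotvec(s['orientation']);M=R.as_matrix()
    print("t",s['time_s'].__round__(2),"p",p.round(4),"x",M[:,0].round(3),"y",M[:,1].round(3),"z",M[:,2].round(3),"j",s['joint_pos'].round(2),"F",s['contact_force'].round(1))
    for w in wps:
        q=np.array(w[:3]);print("shift",(M.T@(q-p)/.3).round(4),end=" ")
        if w[3] is not None:
            a=np.radians(w[3]);y=np.array([np.cos(a),np.sin(a),0]);x=np.array([0,0,-1.]);N=np.c_[x,y,np.cross(x,y)]
            rv=(Ro.from_matrix(M).inv()*Ro.from_matrix(N)).as_rotvec();print("roll",(rv/np.pi).round(4),end="");M=N
        print();p=q
E
python3 - <<'E'
from h import *
d=np.array([.936,.352]);g=np.array([.459,-.245])
a=g-.045*d;print(a)
go([(.42,.30,.25,None),(.50,.10,.25,None),(.45,-.2,.25,None),(*a,.25,110.6)])
E
```

```text
[ 0.41688 -0.26084]
t 0.1 p [0.1593 0.6298 0.2447] x [-0.    -0.001 -1.   ] y [ 0.245  0.969 -0.001] z [ 0.969 -0.245 -0.   ] j [ 1.28  0.48  1.6  -0.    1.07 -0.05] F [-0.  -0.4  0.7]
shift [-0.0167 -0.8527  1.112 ] 
shift [ 0.0006 -0.5809  0.422 ] 
shift [ 0.0011 -1.0103  0.0836] 
shift [ 2.000e-04 -2.237e-01 -5.730e-02] roll [-1.933e-01 -1.000e-04  3.000e-04]
```

Request:
jog_arm([
  [-0.002,-0.095,0.124,0,1],
  [-0.002,-0.095,0.124,0,1],
  [-0.002,-0.095,0.124,0,1],
  [-0.002,-0.095,0.124,0,1],
  [-0.002,-0.095,0.124,0,1],
  [-0.002,-0.095,0.124,0,1],
  [-0.002,-0.095,0.124,0,1],
  [-0.002,-0.095,0.124,0,1],
  [-0.002,-0.095,0.124,0,1],
  [0,-0.116,0.084,0,1],
  [0,-0.116,0.084,0,1],
  [0,-0.116,0.084,0,1],
  [0,-0.116,0.084,0,1],
  [0,-0.116,0.084,0,1],
  [0,-0.168,0.014,0,1],
  [0,-0.168,0.014,0,1],
  [0,-0.168,0.014,0,1],
  [0,-0.168,0.014,0,1],
  [0,-0.168,0.014,0,1],
  [0,-0.168,0.014,0,1],
])

```text
time_s: 2.6
tcp_pos: [0.4502, -0.2011, 0.2506]
orientation: [0.195, 1.562, -0.195]
contact_force: [1.0, -0.8, 0.2]
opening: 0.0003
```

Request:
jog_arm([
  [0,0,0,0.058,1],
  [0,0,0,0.058,1],
  [0,0,0,0.058,1],
  [0,0,0,0.058,1],
  [0,0,0,0.058,1],
  [0,0,0,0.058,1],
  [0,0,0,0.058,1],
  [0,0,0,0.058,1],
  [0,0,0,0.058,1],
  [0,0,0,0.058,1],
  [0,0,0,0.058,1],
  [0,0,0,0.058,1],
  [0,0,0,0.058,1],
  [0,0,0,0.053,1],
  [0,0,0,0,1],
])

```text
time_s: 4.47
tcp_pos: [0.4506, -0.1995, 0.2505]
orientation: [2.025, 0.368, -2.026]
contact_force: [-0.9, -0.2, -0.0]
opening: 0.0
```

Run:
```python
from h import *
go([(.417,-.261,.25,-69.4),(.417,-.261,.16,-69.4)])
```

```text
t 4.47 p [ 0.4506 -0.1995  0.2505] x [-0.  0. -1.] y [ 0.352 -0.936 -0.   ] z [-0.936 -0.352  0.   ] j [-0.48  0.26  1.94 -0.    0.95  0.73] F [-0.9 -0.2 -0. ]
shift [0.0017 0.1526 0.177 ] roll [-0.0001  0.0001  0.0001]
shift [0.3 0.  0. ] roll [0. 0. 0.]
```

Request:
jog_arm([
  [0,0.051,0.06,0,1],
  [0,0.051,0.06,0,1],
  [0,0.051,0.057,0,1],
  [0.13,0,0,0,1],
  [0.13,0,0,0,1],
  [0.13,0,0,0,1],
  [0,0,0,0,1],
  [0,0,0,0,1],
])

```text
time_s: 5.48
tcp_pos: [0.4176, -0.2615, 0.1347]
orientation: [2.025, 0.368, -2.024]
contact_force: [0.4, -0.3, 0.4]
opening: 0.0003
```

Run:
```python
from h import *
im={n:cams.read_camera(n) for n in("side","top")}
p=ctrl.sense()['tcp_pos'];go([])
l=[]
for n,w in(("side",(250,180)),("top",(315,185))):
    for q in(p,p-[0,0,.014]):print(n,proj(n,q).round(1))
    cv2.imwrite(f"pics/{n}1.png",im[n]);l.append(cv2.resize(im[n][w[1]:w[1]+100,w[0]:w[0]+80],None,fx=5,fy=5,interpolation=cv2.INTER_CUBIC))
cv2.imwrite("pics/z1.png",np.hstack(l))
```

```text
t 5.58 p [ 0.418  -0.2617  0.1352] x [ 0.002 -0.001 -1.   ] y [ 0.352 -0.936  0.002] z [-0.936 -0.352 -0.001] j [-0.62  0.42  2.06 -0.    0.66  0.59] F [ 0.  -0.3  0.2]
side [282.5 242. ]
side [282.9 245.3]
top [373.3 255.9]
top [372.8 255.7]
```

View pics/z1.png

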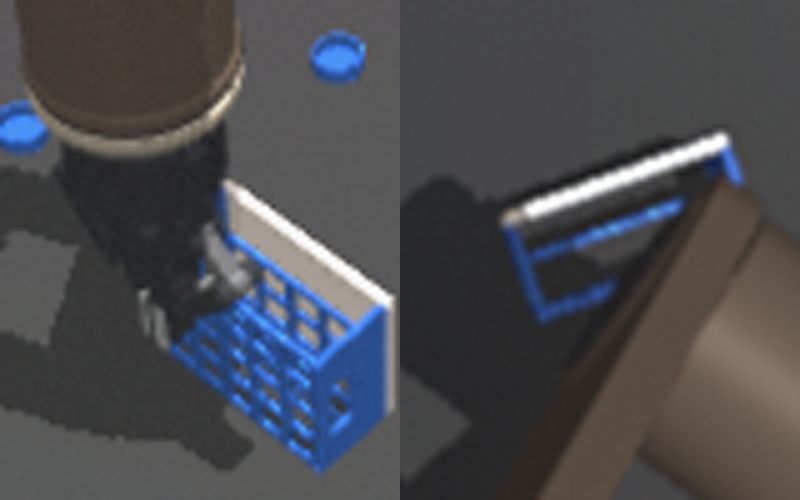

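Run:
```python
from h import *
im=cv2.imread("pics/side1.png")
c=np.clip(im[225:265,262:312].astype(float)*1.8,0,255).astype(np.uint8)
c=cv2.resize(c,None,fx=14,fy=14,interpolation=cv2.INTER_NEAREST)
cv2.imwrite("pics/z2.png",c)
p=ctrl.sense()['tcp_pos']; z=np.array([-.936,-.352,0]);y=np.array([.352,-.936,0])
for a in(-1,1):
  for b in(-1,1):print(a,b,((proj("side",p-[0,0,.014]+.011*a*z+.0145*b*y)-[262,225])*14).round())
# blue rack outline fit vs top/side
```

```text
-1 -1 [282. 206.]
-1 1 [391. 292.]
1 -1 [195. 277.]
1 1 [304. 365.]
```

View pics/z2.png

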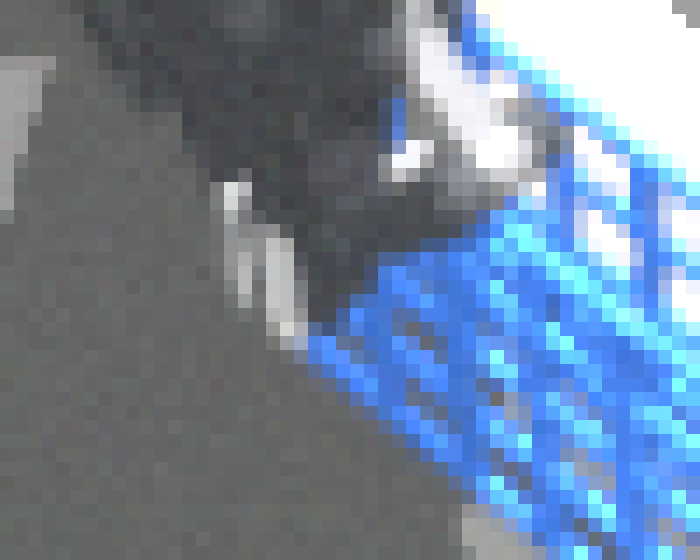

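Request:
jog_arm([
  [0.045,0,0,0,1],
  [0.045,0,0,0,1],
  [0,0,-0.04,0,1],
  [0,0,-0.04,0,1],
  [0,0,-0.02,0,1],
  [0,0,0,0,1],
])

```text
time_s: 6.32
tcp_pos: [0.446, -0.2504, 0.1069]
orientation: [2.026, 0.368, -2.025]
contact_force: [-0.2, 0.3, 0.0]
opening: 0.0002
```

Run:
```python
from h import *
im=cams.read_camera("side");go([])
cv2.imwrite("pics/z3.png",cv2.resize(im[190:290,240:350],None,fx=6,fy=6,interpolation=cv2.INTER_CUBIC))
```

```text
t 6.38 p [ 0.4455 -0.2505  0.1068] x [ 0. -0. -1.] y [ 0.352 -0.936  0.   ] z [-0.936 -0.352 -0.   ] j [-0.57  0.49  2.04 -0.    0.62  0.64] F [-0.3  0.4 -0.2]
```

View pics/z3.png

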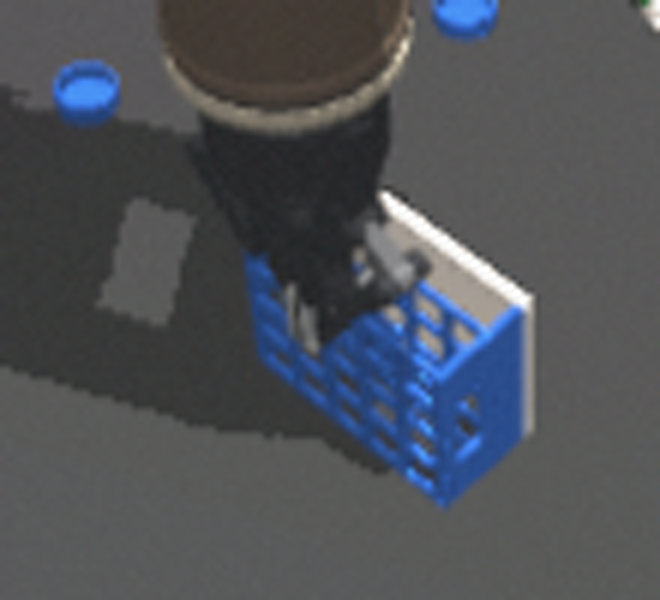

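Request:
jog_arm([
  [0,0,-0.02,0,1],
  [-0.008,0,-0.02,0,1],
  [-0.008,0,-0.02,0,1],
  [-0.007,0,-0.02,0,1],
  [-0.006,0,-0.02,0,1],
  [-0.006,0,-0.02,0,1],
])

```text
time_s: 7.12
tcp_pos: [0.4794, -0.2379, 0.1173]
orientation: [2.026, 0.367, -2.026]
contact_force: [-0.3, 0.2, 0.2]
opening: 0.0002
```

Run:
```python
from h import *
im=cams.read_camera("side");go([])
cv2.imwrite("pics/z4.png",cv2.resize(im[190:290,240:350],None,fx=6,fy=6,interpolation=cv2.INTER_CUBIC))
```

```text
t 7.17 p [ 0.4801 -0.2378  0.1176] x [ 0.001 -0.    -1.   ] y [ 0.351 -0.936  0.001] z [-0.936 -0.351 -0.001] j [-0.52  0.49  1.97  0.    0.67  0.7 ] F [ 1.3 -0.6  0.2]
```

View pics/z4.png

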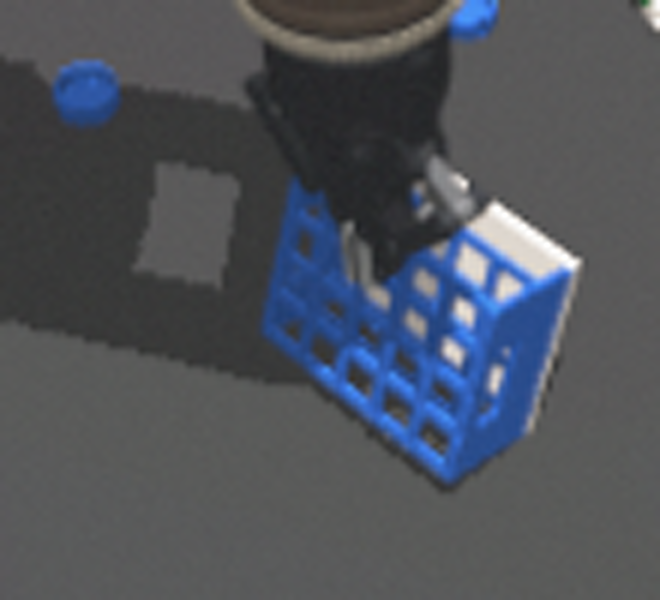

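The blue rack's base is lifting and it is rolling forward cleanly, so I'll keep pushing.

Request:
jog_arm([
  [-0.005,0,-0.02,0,1],
  [-0.004,0,-0.02,0,1],
  [-0.003,0,-0.02,0,1],
  [-0.002,0,-0.02,0,1],
  [0,0,-0.02,0,1],
  [0,0,0,0,1],
])

```text
time_s: 7.92
tcp_pos: [0.5075, -0.2273, 0.1213]
orientation: [2.026, 0.368, -2.026]
contact_force: [0.3, -0.2, -0.4]
opening: -0.0002
```

Run:
```python
from h import *
im=cams.read_camera("side");go([])
cv2.imwrite("pics/z5.png",cv2.resize(im[190:290,240:350],None,fx=6,fy=6,interpolation=cv2.INTER_CUBIC))
```

```text
t 7.97 p [ 0.5071 -0.2274  0.1213] x [-0.  0. -1.] y [ 0.351 -0.936 -0.   ] z [-0.936 -0.351  0.   ] j [-0.48  0.51  1.93 -0.    0.71  0.74] F [-0.4  0.   0.9]
```

View pics/z5.png

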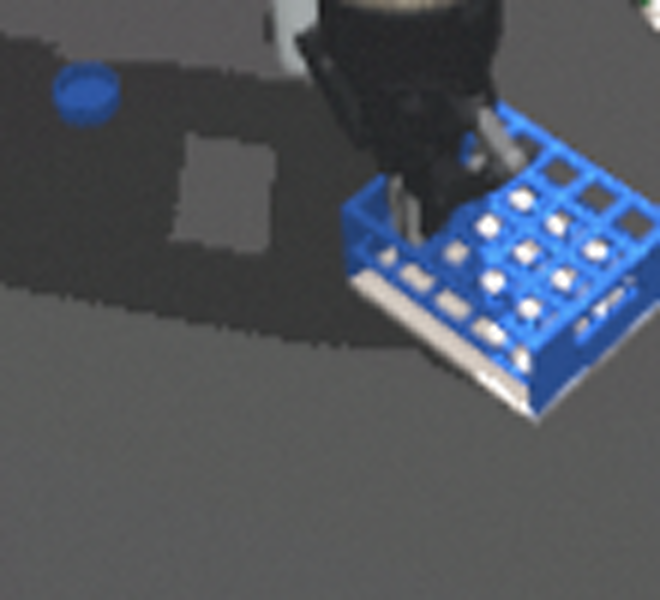

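Blue is on its feet with the grid up. Next: lift and go to the orange rack.

Run:
```python
from h import *
go([(.507,-.227,.25,None),(.4376,.1728,.25,None),(.4376,.1728,.107,-42.5)])
```

```text
t 7.97 p [ 0.5071 -0.2274  0.1213] x [-0.  0. -1.] y [ 0.351 -0.936 -0.   ] z [-0.936 -0.351  0.   ] j [-0.48  0.51  1.93 -0.    0.71  0.74] F [-0.4  0.   0.9]
shift [-4.29e-01 -1.40e-03  1.00e-04] 
shift [ 1.000e-04 -1.329e+00 -2.514e-01] 
shift [ 4.767e-01  1.000e-04 -1.000e-04] roll [-0.1497  0.      0.    ]
```

Request:
jog_arm([
  [-0.143,0,0,0,1],
  [-0.143,0,0,0,1],
  [-0.143,0,0,0,1],
  [0,-0.133,-0.025,0,1],
  [0,-0.133,-0.025,0,1],
  [0,-0.133,-0.025,0,1],
  [0,-0.133,-0.025,0,1],
  [0,-0.133,-0.025,0,1],
  [0,-0.133,-0.025,0,1],
  [0,-0.133,-0.025,0,1],
  [0,-0.133,-0.025,0,1],
  [0,-0.133,-0.025,0,1],
  [0,-0.133,-0.025,0,1],
  [0,0,0,-0.05,1],
  [0,0,0,-0.05,1],
  [0,0,0,-0.05,1],
  [0,0,0,0,1],
])

```text
time_s: 10.1
tcp_pos: [0.4371, 0.1723, 0.2501]
orientation: [1.731, 0.762, -1.731]
contact_force: [0.7, -0.2, 0.5]
opening: -0.0003
```

Run:
```python
from h import *
for n in("side","top"): cv2.imwrite(f"pics/{n}6.png",cams.read_camera(n))
go([(.4376,.1728,.107,-42.5)])
```

```text
t 10.2 p [0.4372 0.1723 0.2501] x [-0. -0. -1.] y [ 0.735 -0.678 -0.   ] z [-0.678 -0.735  0.   ] j [ 0.31  0.22  1.99 -0.    0.93  1.06] F [ 1.  -0.4  0.5]
shift [ 4.77e-01 -1.00e-04 -2.10e-03] roll [-0.0011  0.      0.    ]
```

View pics/side6.png

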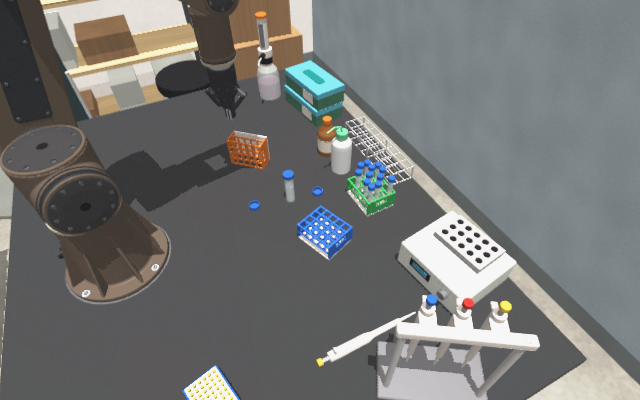

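View pics/top6.png

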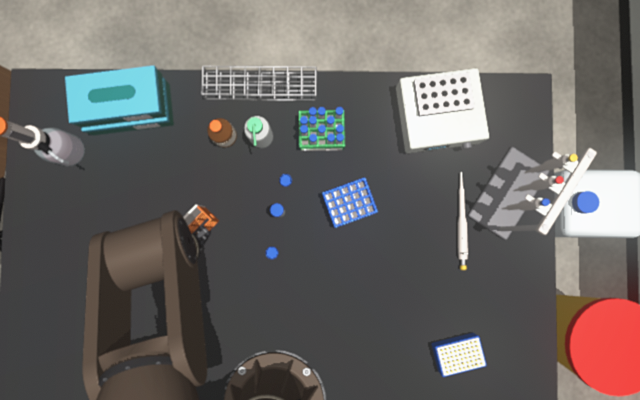

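Blue stands at about (350,203) in the top view. The orange rack is unmoved and the gripper is on its grid side. Next: descend and approach.

Request:
jog_arm([
  [0.16,0,0,0,1],
  [0.16,0,0,0,1],
  [0.157,0,0,0,1],
  [0,0,-0.04,0,1],
  [0,0,-0.03,0,1],
  [0,0,0,0,1],
])

```text
time_s: 10.95
tcp_pos: [0.4534, 0.1891, 0.1088]
orientation: [1.734, 0.762, -1.727]
contact_force: [-0.8, -0.2, 0.8]
opening: 0.0003
```

Run:
```python
from h import *
im=cams.read_camera("side");go([])
cv2.imwrite("pics/z7.png",cv2.resize(im[90:190,190:300],None,fx=6,fy=6,interpolation=cv2.INTER_CUBIC))
```

```text
t 11.0 p [0.4527 0.1886 0.1086] x [ 0.003  0.001 -1.   ] y [ 0.738 -0.675  0.001] z [-0.675 -0.738 -0.003] j [ 0.33  0.46  2.08 -0.    0.59  1.07] F [-0.6  0.  -0.3]
```

View pics/z7.png

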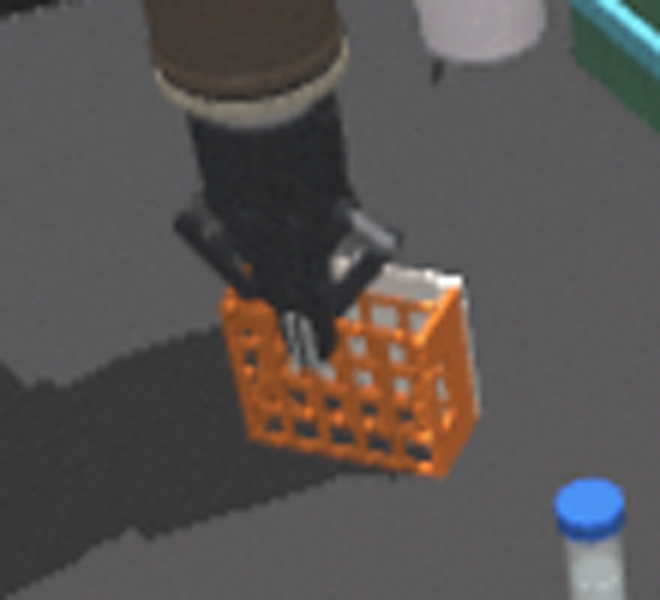

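Request:
jog_arm([
  [0,0,-0.02,0,1],
  [0,0,-0.018,0,1],
  [-0.006,0,-0.02,0,1],
  [-0.008,0,-0.02,0,1],
  [-0.007,0,-0.02,0,1],
  [-0.006,0,-0.02,0,1],
  [-0.006,0,-0.02,0,1],
])

```text
time_s: 11.88
tcp_pos: [0.4797, 0.2188, 0.117]
orientation: [1.731, 0.762, -1.731]
contact_force: [0.2, -0.2, 0.3]
opening: -0.0002
```

Run:
```python
from h import *
im=cams.read_camera("side");go([])
cv2.imwrite("pics/z8.png",cv2.resize(im[90:190,190:300],None,fx=6,fy=6,interpolation=cv2.INTER_CUBIC))
```

```text
t 11.93 p [0.4805 0.2193 0.1173] x [ 0.001  0.    -1.   ] y [ 0.738 -0.675  0.   ] z [-0.675 -0.738 -0.001] j [0.37 0.49 1.99 0.   0.66 1.11] F [ 1.9  0.5 -0.9]
```

View pics/z8.png

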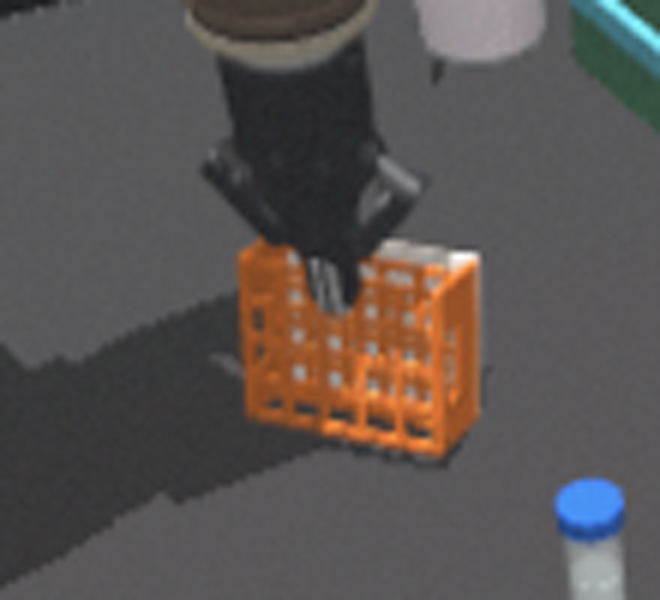

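Orange is rolling the same way, so I'll continue.

Request:
jog_arm([
  [-0.006,0,-0.02,0,1],
  [-0.005,0,-0.02,0,1],
  [-0.004,0,-0.02,0,1],
  [-0.002,0,-0.02,0,1],
  [0,0,-0.02,0,1],
  [0,0,0,0,1],
  [0,0,0,0,1],
])

```text
time_s: 12.8
tcp_pos: [0.4995, 0.2405, 0.1219]
orientation: [1.73, 0.762, -1.731]
contact_force: [-0.3, -0.1, -0.3]
opening: 0.0
```

Run:
```python
from h import *
im=cams.read_camera("side");go([])
cv2.imwrite("pics/z9.png",cv2.resize(im[90:190,190:300],None,fx=6,fy=6,interpolation=cv2.INTER_CUBIC))
```

```text
t 12.85 p [0.4994 0.2405 0.1219] x [-0. -0. -1.] y [ 0.738 -0.675 -0.   ] z [-0.675 -0.738  0.   ] j [ 0.39  0.51  1.93 -0.    0.71  1.14] F [ 0.1 -0.4  0.2]
```

View pics/z9.png

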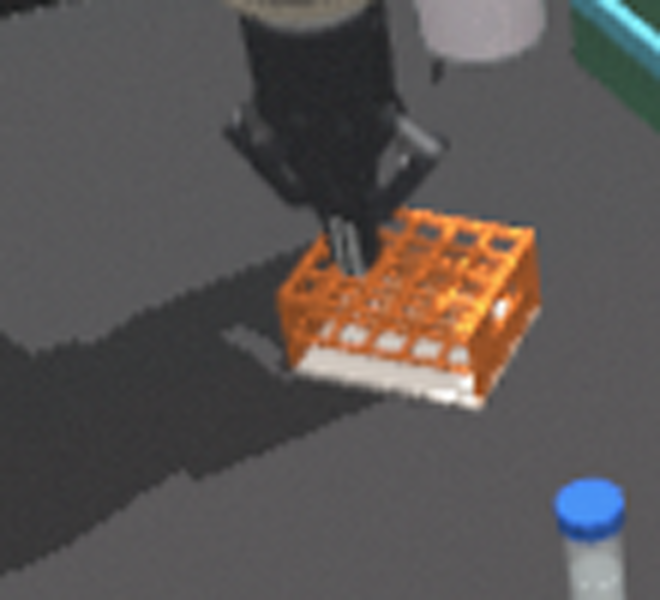

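Orange is upright too. I'll lift clear, back off and check.

Request:
jog_arm([
  [-0.14,0,0,0,1],
  [-0.14,0,0,0,1],
  [-0.14,0,0,0,1],
  [0,-0.15,0,0,1],
  [0,-0.15,0,0,1],
  [0,-0.15,0,0,1],
  [0,-0.12,0.12,0,1],
  [0,0,0,0,1],
  [0,0,0,0,1],
  [0,0,0,0,1],
])

```text
time_s: 14.1
tcp_pos: [0.3501, 0.3295, 0.2481]
orientation: [1.732, 0.762, -1.731]
contact_force: [0.5, 0.4, -0.6]
opening: 0.0001
```

Run:
```python
from h import *
for n in("side","top"): cv2.imwrite(f"pics/{n}10.png",cams.read_camera(n))
go([])
for n in("side","top"):
    a=cv2.imread(f"pics/{n}0.png");b=cv2.imread(f"pics/{n}10.png")
    rs={"side":[(305,105,435,220),(240,168,330,212),(310,300,420,370)],"top":[(200,100,350,155),(262,170,300,262),(450,165,475,275)]}[n]
    for x0,y0,x1,y1 in rs:
        d=cv2.GaussianBlur(cv2.absdiff(a,b),(3,3),0).max(2)[y0:y1,x0:x1];print(n,(x0,y0),d.max(),(d>40).sum())
```

```text
t 14.2 p [0.35   0.3294 0.2479] x [ 0. -0. -1.] y [ 0.737 -0.676  0.   ] z [-0.676 -0.737 -0.   ] j [ 0.69  0.24  1.97 -0.    0.93  1.43] F [0.1 0.5 1.7]
side (305, 105) 158 307
side (240, 168) 153 82
side (310, 300) 10 0
top (200, 100) 4 0
top (262, 170) 4 0
top (450, 165) 4 0
```

View pics/side10.png

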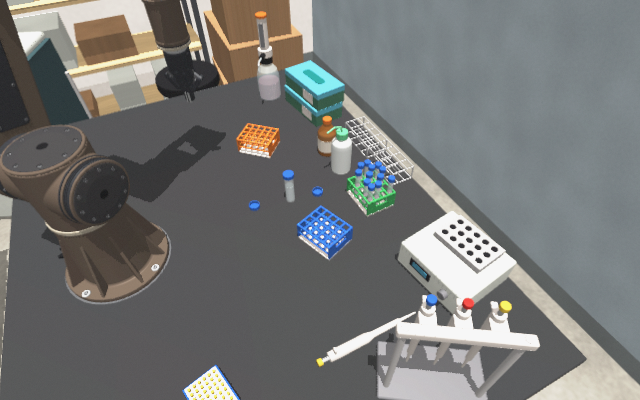

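View pics/top10.png

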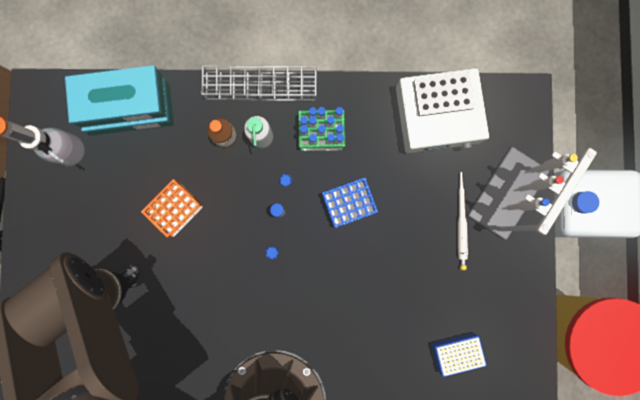

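Both racks stand holes up, blue at (350,203) and orange at (172,208) in the top view. The top view shows no change around any bystander. The two side-view differences lie where my check windows overlap the moved racks.

```bash
python3 -c "
from cell import ticket
print(ticket.sign_off())"
```

```text
the job is handed in; nothing more can be done
None
```

Both racks stand on their feet again, holes up, close to where they fell. I pushed the blue one first, then the orange one, with closed fingertips on the grid's upper rim following its arc. I handed the job in at about 14.2 s.

**Last checks**
- **Racks:** both cameras show the blue and orange racks upright, and the arm is clear of everything.
- **Bystanders:** the top view shows no change at the full rack, bottles, tube, caps or pipette. In the side view the pipette is unchanged. Two side-view check windows did show differences. I put these down to the windows overlapping the moved racks and did not re-run them with tighter windows.
- **Forces:** the readings taken after each move were all below about 2 N.

**Disagreement:** the two cameras differed by about 5–12 mm on positions, more than the stated 2 mm calibration. The fingertips matched the side view to about one pixel, so I weighted that view more heavily and approached each rack with extra clearance.

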